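# Hold a slide throttle half open on its test stand

### The arm

A 6-joint arm with a two-finger parallel gripper is mounted at the origin on a cart in front of the work surface, level with it; the furniture and walls round the work are solid. World frame = base frame: x ahead of the robot, y to its left, z up, the work surface at z = 0. Lengths are in m, angles in degrees, forces in N, time in s.
With the tool pointing down it reaches from about 0.3 to 0.75 m from the base axis. Payload 8.5 kg.
Tool frame: the origin (TCP) lies midway between the tips of the shut fingers; the grasp point (between the pads) lies 19 mm behind it (env.hold_point_z is the distance from the TCP to the grasp point, in m); z points along the fingers, y is the line along which they close (so a half turn about z gives the same grasp; the last joint's range is limited). The gripper opens to 85 mm and grips with 20 to 120 N. Pads are 22 mm wide; open, the fingers measure 114 mm over their backs; the gripper's body (76 mm by 85 mm) begins 54 mm behind the grasp point. The pads swing forward as they close: fully open they stand 13 mm farther back than shut.
Start: joints at [57.737, 21.807, 74.336, -0, 83.858, -12.336], TCP at [0.187, 0.517, 0.231] pointing down, gripper open.
Joint ranges: [-178.18, 178.18], [-50.72, 133.34], [12.68, 142.11], [-81.47, 261.47], [9.98, 163.14], [-165.26, 165.26]. Speed limits (degrees/s): [136.94, 136.94, 180, 180, 180, 180].

### API

Orientations are given as a 3x3 rotation matrix whose columns are the frame's x, y, z axes.
In Python, from rig import observe, get_image, camera_info, env gives the robot as it stands.
- The arm moves only by the tool drive_tool, never from a script. Its arguments are lists of equal length, an entry for each row: "offset": the shift along the tool's x, y, z in units of 40 mm (1.0 is 40 mm), a list of three; "turn": the turn, a rotation vector about the tool's x, y, z in units of 6 degrees (1.0 is 6 degrees), a list of three; "hand": the opening, from 0 (shut) to 1 (fully open). A call has exactly 10 rows; each row shifts and turns the commanded pose from where the row before left it, along the tool's axes as they then stand; what a row does not reach is not made up. A row lasts 1/8 s, in which the tool goes at most 62.5 mm and 10.7 degrees, less where a joint would pass 70% of its speed; a pose out of reach is approached as far as the arm can. A call is refused whole if a number of a shift passes 1 or a number of a turn 1, either way. A call with a gripper value outside its range is refused whole. The fingers move at their own pace and stop on an object; "newtons" is the grip in N (left out, the last holds). Time passes only in rows, so rows that do not move let the fingers close, or fill a call up. It gives the time, the measured TCP pose, the force, the opening and the grip force at its end, in the units of the state.
- observe(): the state, without advancing time (a new reading comes with each control period).
- get_image(name): name is "scene" or "top" or "wrist"; returns the picture (480x640x3 uint8, blue, green, red); there is no depth.
- camera_info(name): a dict with "fx", "fy", "cx", "cy" (pixels), "world_to_cam" (4x4, takes a point from world to camera coordinates). Camera axes: x right, y down, z forward; pixel columns grow to the right and rows downward; lengths in m; the calibration is good to about 2 mm. A picture is of the moment at which its call begins: read the wrist's pose just before it. camera_info takes no time and is no camera call; for the wrist camera it gives the pose at the moment of the call.
- env.close_job(): hands the job in; it is judged then, once.
The state is a dict: "time_s": time; "q": joint angles; "qvel": joint speeds; "joint_efforts": joint torques, N m; "position": TCP position; "tool_rot": TCP orientation; "ft_force": force on the tool from outside, world axes, zero at the start; "wrist_torque": the same for the moment, N m; "grip_width": finger opening in m; "gripper_force": force on a finger pad.
Only numpy, scipy, OpenCV 4.12 (cv2) and the standard library are available. Lean on these libraries where they do the work, as an engineer would, in place of code of your own. Each camera call takes 0.05 s, during which the arm holds its last target. There are 200 camera calls.

### The job

The flat-slide throttle on the bench test stand is to be checked at half throttle. With the slide still shut, first turn the round air-bleed knob clockwise until its pointer stands at the raised index wedge of its dial, and let go of it. Then draw the spring-loaded slide open by its upright tab until the bore is half open (crosshead pointer on the middle line of the scale), without running it on towards wide open, and finish still holding it steady there against its springs, with the knob still on its mark and the loose tools and hardware left where they lie.

Things in the scene. Friction and masses are not known exactly. Their poses are not given: they have to be found in the camera images.
- knob_grip (a point): Centre of the black fluted grip of the air-bleed knob, on its vertical axis: grip 32 mm across, 25 mm tall, flat top 12.5 mm above this point; a skirt 41 mm across lies 14 mm below this point. Stands about 68 mm above the bench at the rear left of the stand. Origin turns with the knob.
- bleed_knob (a joint): Angle of the air-bleed knob in rad, growing as it is turned clockwise seen from above; 0 to 2.6. The pointer stands at the index wedge at 1.30. It stays where it is left (friction about 0.05 N m).
- knob_pointer (a point): Tip of the small pointer on the knob's skirt, 24 mm from the knob's axis; shows where the knob is set.
- index_mark (a point): Inner tip of the raised steel index wedge at the rim of the knob's dial (fixed to the stand), on the circle of the pointer's tip, 24 mm from the knob's axis: the pointer belongs here.
- slide_tab (a point): Centre of the flat upright steel pull tab of the slide: 12 mm thick along the slide's path, 32 mm wide across it, rounded top 18 mm above this point, crosshead of 70 mm width 31 mm below it; free space 37 mm behind the tab (block, whose top with bolt heads is about 15 mm below this point) and 53 mm in front of it. This point is about 70 mm above the bench. Its own -x axis is the direction in which the slide is drawn open (roughly towards the robot).
- throttle_slide (a joint): Opening of the slide in m: 0 shut, 0.020 half open, 0.040 wide-open stop. Two springs pull it shut: about 4 N at shut, 9 N at half, 14 N wide open; it closes by itself when let go.
- bore_centre (a point): Centre of the bore's mouth (34 mm bore in the aluminium block, rim about 56 mm above the bench) seen from above; the slide's rear edge crosses it at half opening.
- test_stand: The fixed grey stand: base plate 190 x 128 x 12 mm, origin at the centre of its underside on the bench, +x from the pull tab towards the bore, +y to the knob's side. A 41 mm gauge stands behind the bore, up to 80 mm above the bench.
- short_bolt: Hex bolt 50 mm long lying loose on the stand's base plate: leave it there.
- nut_1: Hex nut 22 mm lying loose on the stand's base plate: leave it there.
- wrench_2: Combination wrench 116 mm lying on the bench front right: leave it.
- chuck_key: T-shaped chuck key 64 mm on the bench left of the stand: leave it.
- pliers: Pliers with blue grips, 162 mm, behind the stand: leave them.
- tape_black: Roll of black tape, 47 mm, at the rear left: leave it.
- small_tin: Lidded grease tin, 64 mm across, 42 mm tall, at the front left: leave it.

How it is judged:
By the outcome, as a careful person would: the job done as asked, in the order asked, and still so for the second after the job is handed in, while the arm keeps its last pose, push and grip.
It also fails if it takes over 38 s, if anything falls off the work surface, if the arm or the gripper's body presses on something with over 40 N, if the wrist force passes 120 N, or if a joint passes its speed limit or range.

## Working session

There is one attempt and no reset: what is moved stays moved. The work goes in short steps, Python scripts to look and compute and a tool call to move; the robot and the scene stay as the last step left them, time stands still between calls to the robot, and variables do not carry over. Pictures are saved under pics/ and viewed, at most 10 in all, crops included, and the job is handed in when it is done.

Besides the shell and the picture viewer there is one more tool, called after "Call:" in YAML: its name, and indented under it one key for each argument. drive_tool: Moves the arm, as the interface text tells. Its arguments: {"type":"object","properties":{"offset":{"type":"array"},"turn":{"type":"array"},"hand":{"type":"array"},"newtons":{"type":"number"}},"required":["offset","turn","hand"]}

```bash
mkdir -p pics
python3 - <<'E'
from rig import *
import cv2
for n in("top","scene"):
    cv2.imwrite(f"pics/{n}0.png",get_image(n)); c=camera_info(n);print(n,c)
s=observe();print(s["time_s"],s["tool_rot"],s["position"],env.hold_point_z)
E
```

```text
top {'fx': 512.2636130402225, 'fy': 512.2636130402225, 'cx': 313.2708204063518, 'cy': 244.1336470559474, 'world_to_cam': array([[-0.00997145, -0.99964262, -0.02480322,  0.15815665],
       [-0.99027893,  0.01331346, -0.13845716,  0.59389147],
       [ 0.1387379 ,  0.02318149, -0.99005778,  1.10215134],
       [ 0.        ,  0.        ,  0.        ,  1.        ]])}
scene {'fx': 532.1379574103365, 'fy': 532.1379574103365, 'cx': 314.3416156478597, 'cy': 246.51852477147918, 'world_to_cam': array([[-0.85875477, -0.51217767,  0.01463811,  0.57199536],
       [-0.39378619,  0.64143363, -0.65840363,  0.17572235],
       [ 0.32783026, -0.57117154, -0.75252268,  0.81893097],
       [ 0.        ,  0.        ,  0.        ,  1.        ]])}
0.1 [[-9.40126964e-01  3.40823706e-01 -7.01849754e-04]
 [ 3.40824310e-01  9.40126361e-01 -1.10241239e-03]
 [ 2.84099179e-04 -1.27561507e-03 -9.99999146e-01]] [0.18731788 0.51683556 0.23078279] 0.0187
```

View pics/top0.png

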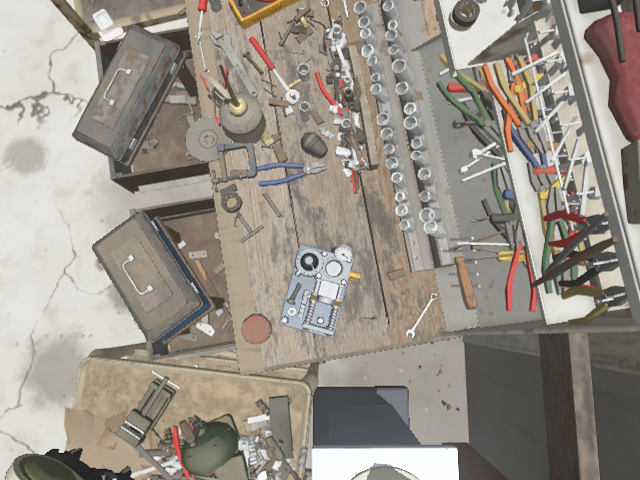

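View pics/scene0.png

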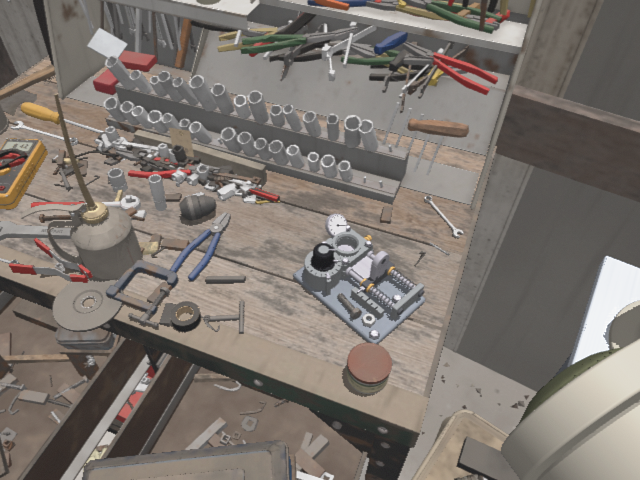

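The top picture shows the stand at about (320,290), with the knob at (309,261), the gauge at (343,254) and the slide at (325,300). The scene picture shows the knob at (323,255) and the tab at (380,262). I'll zoom in on both.

```bash
cat > h.py <<'E'
import numpy as np, cv2
from rig import *
def ray(c,u,v):
    T=c["world_to_cam"];R=T[:3,:3];o=-R.T@T[:3,3]
    return o,R.T@np.array([(u-c["cx"])/c["fx"],(v-c["cy"])/c["fy"],1])
def at(c,u,v,z):
    o,d=ray(c,u,v);return o+d*(z-o[2])/d[2]
def px(c,p):
    q=c["world_to_cam"]@np.r_[p,1];return c["cx"]+c["fx"]*q[0]/q[2],c["cy"]+c["fy"]*q[1]/q[2]
def zoom(img,x0,y0,w,k): return cv2.resize(img[y0:y0+w,x0:x0+w],None,fx=k,fy=k,interpolation=cv2.INTER_CUBIC)
E
python3 - <<'E'
from h import *
a=cv2.imread("pics/top0.png");b=cv2.imread("pics/scene0.png")
cv2.imwrite("pics/z0.png",np.hstack([zoom(a,270,240,100,4),zoom(b,290,205,145,400/145)]))
c=camera_info("top")
print(at(c,309,261,.08),at(c,328,291,.085))
E
```

```text
[0.55399588 0.15990557 0.08      ] [0.48887669 0.11991572 0.085     ]
```

View pics/z0.png

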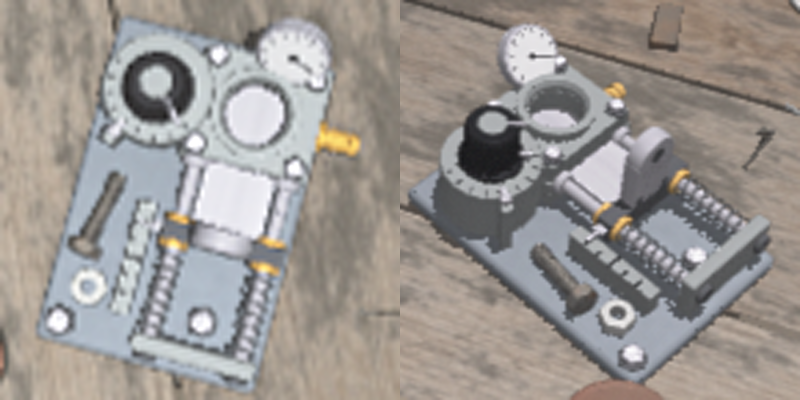

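The zoom shows, in top-picture pixels, the knob at (308.8,261.2) with its white line pointing lower right and the index wedge at about (298,273). The tab is at about (325.5,299) and the stand is yawed about -14°. Next I fly over for a close look.

Call:
drive_tool:
  offset:
    - [-1,-0.57,0]
    - [-1,-0.57,0]
    - [-1,-0.57,0]
    - [-1,-0.57,0]
    - [-1,-0.57,0]
    - [-1,-0.57,0]
    - [-1,-0.57,0]
    - [-1,-0.57,0]
    - [-1,-0.57,0]
    - [-1,-0.57,0]
  turn:
    - [0,0,0]
    - [0,0,0]
    - [0,0,0]
    - [0,0,0]
    - [0,0,0]
    - [0,0,0]
    - [0,0,0]
    - [0,0,0]
    - [0,0,0.8]
    - [0,0,0.8]
  hand: [1,1,1,1,1,1,1,1,0.65,0.65]

```text
time_s: 1.35
position: [0.4835, 0.1627, 0.231]
tool_rot: [[-0.869, 0.495, -0.001], [0.495, 0.869, 0.0], [0.001, -0.0, -1.0]]
ft_force: [0.7, 0.6, -0.3]
grip_width: 0.0557
gripper_force: 0.0
```

Run:
```python
from h import *
get_image("wrist");get_image("wrist")
c=camera_info("wrist");im=get_image("wrist");cv2.imwrite("pics/w1.png",im)
import pickle;pickle.dump(c,open("w1.pkl","wb"))
s=observe();print(s["time_s"],s["position"],s["tool_rot"],s["q"],s["grip_width"])
print(np.linalg.inv(c["world_to_cam"]),c["fx"])
```

```text
1.5 [0.48348318 0.16254303 0.23073907] [[-8.68648474e-01  4.95427814e-01 -1.05362361e-03]
 [ 4.95428198e-01  8.68648885e-01 -1.23671981e-04]
 [ 8.53958431e-04 -6.29422323e-04 -9.99999437e-01]] [ 5.26482994e+00  1.78490306e+01  8.05454646e+01 -1.53282827e-03
  8.16662685e+01 -5.50369604e+01] 0.055291664431685844
[[ 0.49745749  0.82832328  0.25771417  0.41881122]
 [ 0.86748774 -0.47464502 -0.14891985  0.197647  ]
 [-0.00103103  0.29764517 -0.95467601  0.37308276]
 [ 0.          0.          0.          1.        ]] 370.54567704652385
```

View pics/w1.png

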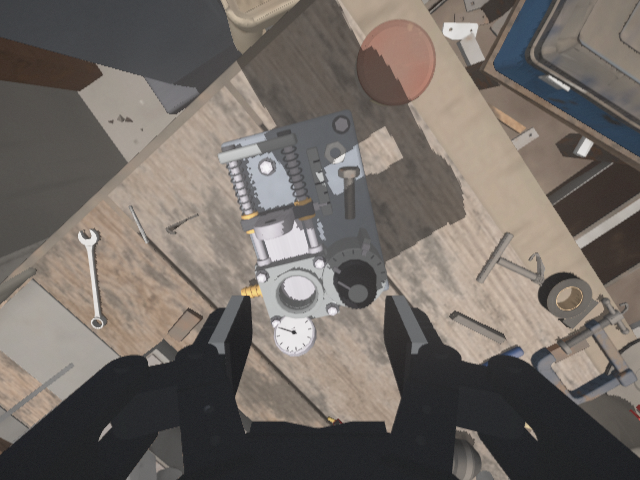

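The wrist view shows the stand at (300,230), the knob at about (355,285), the bore at (297,292) and the tab at about (270,222). I'll zoom in on that area.

Run:
```python
from h import *
b=cv2.imread("pics/w1.png")
b=cv2.convertScaleAbs(b,alpha=1.6,beta=20)
cv2.imwrite("pics/z1.png",zoom(b,215,180,200,3)[:600])
```

```text
(no output)
```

View pics/z1.png

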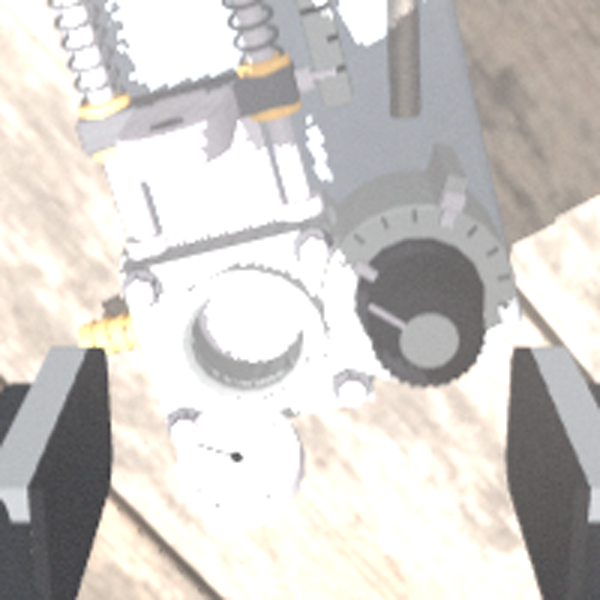

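The zoom shows the knob's top cap at wrist pixel (358,294), the pointer tip at about (338,271) and the wedge's inner tip at about (365,252). The slide is shut.

Run:
```python
from h import *
import pickle
c=pickle.load(open("w1.pkl","rb"));t=camera_info("top");s=camera_info("scene")
k=at(c,358.3,294,.0815);print("knob w",k,"top",at(t,308.9,261.2,.0805))
o1,d1=ray(c,358.3,294);S=at(s,290+490/400*145-145,205+117*145/400,.0805);print("scene",S)
for n,u,v in(("ptr",337.7,270.7),("wedge",365,251.7)):
    p=at(c,u,v,.055);e=p-k;print(n,p,np.hypot(*e[:2]),np.degrees(np.arctan2(e[1],e[0])))
print("bore",at(c,215+246/3,180+325/3,.056), "bore top",at(t,270+255/4,240+112/4,.056))
print("tab top",at(t,270+222/4,240+230/4,.086),"scene",at(s,290+(648-400)*145/400,205+138*145/400,.086))
```

```text
knob w [0.5574241 0.1583392 0.0815   ] top [0.55351238 0.16010872 0.0805    ]
scene [0.55978458 0.15457338 0.0805    ]
ptr [0.53971521 0.14934042 0.055     ] 0.019864103803263453 -153.06255429942215
wedge [0.53579446 0.1798176  0.055     ] 0.030482170381176607 135.20100137722676
bore [0.53594349 0.10792786 0.056     ] bore top [0.54043466 0.10647554 0.056     ]
tab top [0.47515315 0.12540847 0.086     ] scene [0.47262425 0.12534741 0.086     ]
```

Call:
drive_tool:
  offset:
    - [-0.54,0.27,0]
    - [-0.54,0.27,0.3]
    - [-0.54,0.28,0.6]
    - [0,0,0.8]
    - [0,0,0.8]
    - [0,0,0.7]
    - [0,0,0.5]
    - [0,0,0.3]
    - [0,0,0.2]
    - [0,0,0]
  turn:
    - [0,0,0]
    - [0,0,0]
    - [0,0,0]
    - [0,0,0]
    - [0,0,0]
    - [0,0,0]
    - [0,0,0]
    - [0,0,0]
    - [0,0,0]
    - [0,0,0]
  hand: [0.65,0.65,0.65,0.65,0.65,0.65,0.65,0.65,0.65,0.65]
  newtons: 25

```text
time_s: 2.75
position: [0.5552, 0.1608, 0.0633]
tool_rot: [[-0.87, 0.493, -0.0], [0.493, 0.87, 0.0], [0.0, -0.0, -1.0]]
ft_force: [-0.3, -0.8, 0.2]
grip_width: 0.0557
gripper_force: 0.0
```

Run:
```python
from h import *
import pickle
c=camera_info("wrist");im=get_image("wrist");pickle.dump(c,open("w2.pkl","wb"));cv2.imwrite("pics/w2.png",im)
print(px(c,[.556,.159,.0805]))
cv2.imwrite("pics/w2z.png",cv2.convertScaleAbs(cv2.resize(im,(800,600)),alpha=1.5,beta=15))
```

```text
(np.float64(317.44864177268084), np.float64(334.28148489556344))
```

View pics/w2z.png

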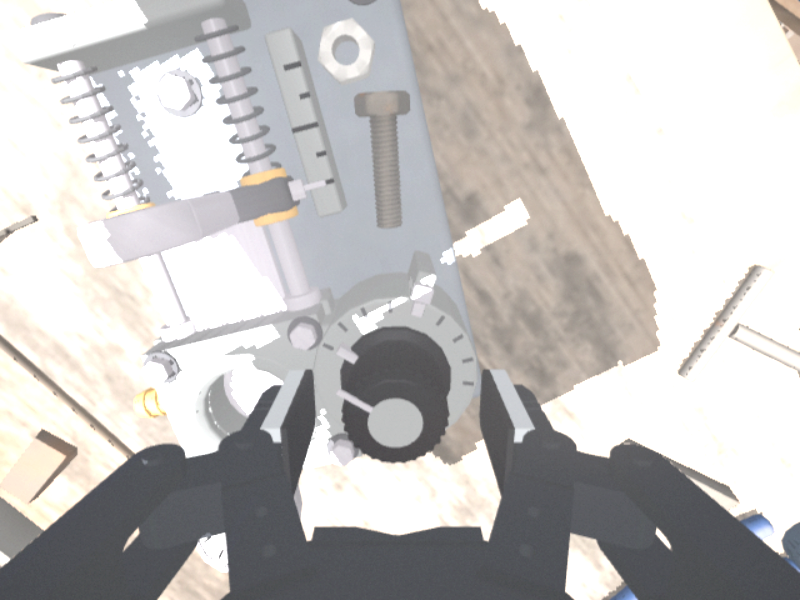

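The view is clear: the knob cap is at (315.2,337.6) and centred between the pads. The pointer tip is at about (272,280), and the wedge's inner tip is at about (337,246). The scale, pointer and tab are also visible.

Run:
```python
from h import *
import pickle
c=pickle.load(open("w2.pkl","rb"))
k=at(c,315.2,337.6,.0805);print("knob",k)
for n,u,v in(("ptr",272,279),("ptr in",284,288),("wedge",336,247),("wedge out",337,228)):
    p=at(c,u,v,.056);e=p-k;print(n,p,np.hypot(*e[:2]),np.degrees(np.arctan2(e[1],e[0])))
a=at(c,290,308+0,.0815);print(a)
l1=at(c,340/1.25,393/1.25,.0805);e=l1-k;print("line",np.degrees(np.arctan2(e[1],e[0])))
m0=at(c,293/1.25,128/1.25,.03)
s=observe();print(s["position"],s["q"][5])
R=s["tool_rot"];print("corr in tool units",R.T@(k-s["position"])/.04)
```

```text
knob [0.55684089 0.15752851 0.0805    ]
ptr [0.53536537 0.14780124 0.056     ] 0.02357578993998472 -155.63198408282824
ptr in [0.54163444 0.15015754 0.056     ] 0.01689874384686419 -154.13928350004034
wedge [0.53619012 0.17925545 0.056     ] 0.02997521970746581 133.5453021133438
wedge out [0.52903197 0.18363959 0.056     ] 0.03814609545464724 136.80353919072945
[0.54074088 0.15588156 0.0815    ]
line -150.99655556556687
[0.55543635 0.1607797  0.06373345] -56.070072015139345
corr in tool units [-0.07079519 -0.05329453 -0.4191484 ]
```

Call:
drive_tool:
  offset:
    - [-0.07,-0.05,0]
    - [0,0,0]
    - [0,0,0]
    - [0,0,0]
    - [0,0,0]
    - [0,0,0]
    - [0,0,0]
    - [0,0,0]
    - [0,0,0]
    - [0,0,0]
  turn:
    - [0,0,0]
    - [0,0,0]
    - [0,0,0]
    - [0,0,0]
    - [0,0,0]
    - [0,0,0]
    - [0,0,0]
    - [0,0,1]
    - [0,0,1]
    - [0,0,1]
  hand: [0.65,0.3,0.3,0.3,0.3,0.3,0.3,0.3,0.3,0.3]
  newtons: 30

```text
time_s: 4.05
position: [0.5576, 0.1581, 0.0643]
tool_rot: [[-0.673, 0.74, 0.003], [0.74, 0.673, 0.001], [-0.001, 0.003, -1.0]]
ft_force: [1.2, 3.1, 4.0]
grip_width: 0.0319
gripper_force: 30.3
```

Call:
drive_tool:
  offset:
    - [0,0,0]
    - [0,0,0]
    - [0,0,0]
    - [0,0,0]
    - [0,0,0]
    - [0,0,0]
    - [0,0,0]
    - [0,0,0]
    - [0,0,0]
    - [0,0,0]
  turn:
    - [0,0,1]
    - [0,0,1]
    - [0,0,1]
    - [0,0,1]
    - [0,0,1]
    - [0,0,1]
    - [0,0,1]
    - [0,0,1]
    - [0,0,1]
    - [0,0,0]
  hand: [0.3,0.3,0.3,0.3,0.3,0.3,0.3,0.3,0.3,0.3]

```text
time_s: 5.3
position: [0.5564, 0.1579, 0.0642]
tool_rot: [[0.201, 0.98, -0.0], [0.98, -0.201, 0.001], [0.001, -0.0, -1.0]]
ft_force: [-3.6, 1.9, 6.6]
grip_width: 0.0316
gripper_force: 30.6
```

Run:
```python
from h import *
import pickle
get_image("wrist")
c=camera_info("wrist");im=get_image("wrist");pickle.dump(c,open("w3.pkl","wb"));cv2.imwrite("pics/w3.png",im)
s=observe();print(s["time_s"],s["position"],s["tool_rot"][:2,1],s["ft_force"])
u,v=map(int,px(c,[.537,.175,.058]));print(u,v)
a=cv2.resize(im,(400,300));x0,y0=max(0,min(540,u-50)),max(0,min(380,v-60));print(x0,y0)
b=zoom(im,x0,y0,100,4)
cv2.imwrite("pics/w3z.png",np.hstack([cv2.copyMakeBorder(a,0,100,0,0,cv2.BORDER_CONSTANT),b]))
```

```text
5.4 [0.5564041  0.15784149 0.0642528 ] [ 0.9798171  -0.19989598] [-4.42507088  2.05433025  7.411775  ]
265 273
215 213
```

View pics/w3z.png

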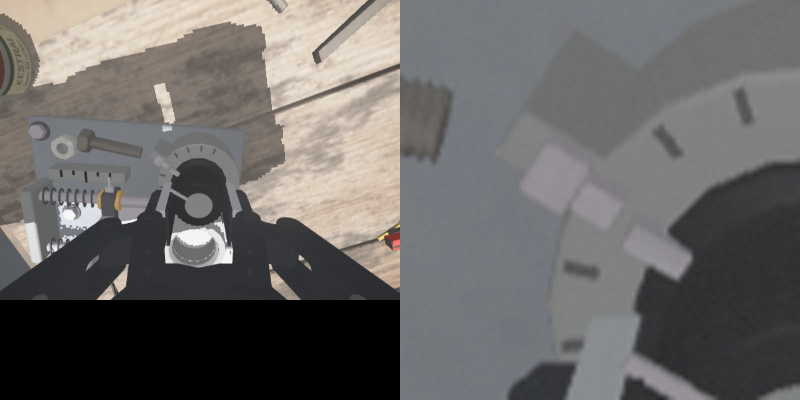

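The close-up shows the knob's pointer (zoom 635–690, 235–265) nearly in line with the wedge (zoom 545–615, 170–220). I'll quantify that.

Run:
```python
from h import *
import pickle
c=pickle.load(open("w3.pkl","rb"))
f=lambda x,y:(215+(x-400)/4,213+y/4)
# knob centre from cap (half-size picture)
print("cap",at(c,199*1.6,206*1.6,.0805))
for k in([.5564,.1578],[.5568,.1575],[.5575,.158]):
  for n,P,z in(("ptip",(632,237),.055),("pin",(684,263),.055),("wtip",(611,218),.055),("wtip",(611,218),.060),("wend",(548,178),.055),("wend",(548,178),.06)):
    e=at(c,*f(*P),z)[:2]-k;print(n,z,"%.1f mm %.1f"%(np.hypot(*e)*1e3,np.degrees(np.arctan2(e[1],e[0]))),end="; ")
  print()
```

```text
cap [0.55678995 0.15689922 0.0805    ]
ptip 0.055 23.1 mm 135.6; pin 0.055 16.7 mm 134.0; wtip 0.055 26.2 mm 134.1; wtip 0.06 26.8 mm 129.7; wend 0.055 34.4 mm 134.0; wend 0.06 34.7 mm 130.6; 
ptip 0.055 23.6 mm 135.7; pin 0.055 17.2 mm 134.2; wtip 0.055 26.7 mm 134.3; wtip 0.06 27.3 mm 130.0; wend 0.055 34.8 mm 134.1; wend 0.06 35.2 mm 130.8; 
ptip 0.055 23.8 mm 137.8; pin 0.055 17.3 mm 137.0; wtip 0.055 26.9 mm 136.1; wtip 0.06 27.4 mm 131.8; wend 0.055 35.0 mm 135.5; wend 0.06 35.2 mm 132.2;
```

Run:
```python
from h import *
t=get_image("scene");cv2.imwrite("pics/s4.png",t)
c=camera_info("scene");u,v=map(int,px(c,[.54,.172,.057]));print(u,v)
a=cv2.imread("pics/w2.png")
cv2.imwrite("pics/c4.png",np.hstack([zoom(cv2.convertScaleAbs(a,alpha=1.3),260,210,100,4),zoom(t,u-25,v-25,50,8)]));print(u-25,v-25)
```

```text
327 268
302 243
```

View pics/c4.png

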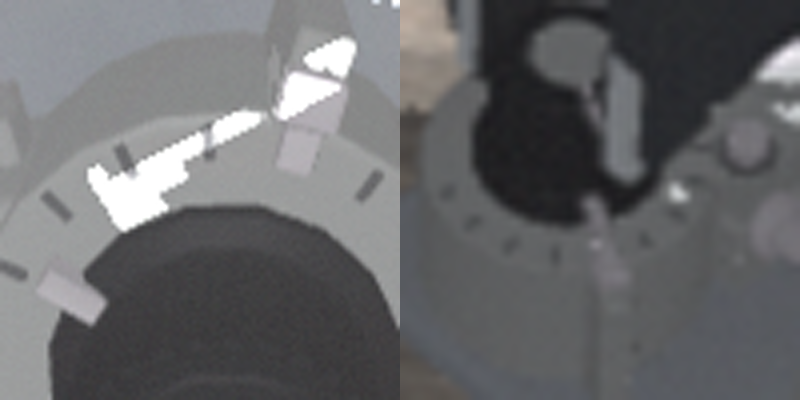

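The w2 crop shows the wedge's inner end at zoom (295,172) and the pointer tip at zoom (47,278). In the scene crop the pointer runs straight into the wedge. I'll triangulate the wedge's height.

Run:
```python
from h import *
import pickle
c2=pickle.load(open("w2.pkl","rb"));c3=pickle.load(open("w3.pkl","rb"))
def tri(a,b):
    (o1,d1),(o2,d2)=a,b;A=np.c_[d1,-d2];l=np.linalg.lstsq(A,o2-o1,rcond=None)[0]
    p,q=o1+d1*l[0],o2+d2*l[1];return (p+q)/2,np.linalg.norm(p-q)
f3=lambda x,y:ray(c3,215+(x-400)/4,213+y/4)
f2=lambda x,y:ray(c2,260+x/4,210+y/4)
cap,_=tri(ray(c2,315.2,337.6),ray(c3,199*1.6,206*1.6));print("cap",cap,_)
for n,a,b in(("wtip",(295,172),(610,218)),("wmid",(305,128),(573,193)),):
    p,g=tri(f2(*a),f3(*b));e=p-cap;print(n,p,g,np.hypot(*e[:2]),np.degrees(np.arctan2(e[1],e[0])))
for z in(.054,.056,.058):
  for n,r in(("tip",at(c3,215+232/4,213+237/4,z)),("in",at(c3,215+284/4,213+263/4,z)),("tip0",at(c2,260+47/4,210+278/4,z)),("in0",at(c2,260+95/4,210+315/4,z)),("w3",at(c3,215+210/4,213+218/4,z)),("w2",at(c2,260+295/4,210+172/4,z)),("w2m",at(c2,260+305/4,210+128/4,z)),("w3m",at(c3,215+173/4,213+193/4,z))):
    e=r-cap;print(n,z,"%.1f %.1f"%(np.hypot(*e[:2])*1e3,np.degrees(np.arctan2(e[1],e[0]))),end="; ")
  print()
```

```text
cap [0.55676522 0.15741407 0.08091044] 0.0005034586717977514
wtip [0.53819888 0.17701508 0.05578606] 0.00016670218896344826 0.026998305009305522 133.44716929578897
wmid [0.53470061 0.18023267 0.05467416] 8.370061674314756e-05 0.0317416903292329 134.03758581086743
tip 0.054 23.5 136.5; in 0.054 17.1 135.3; tip0 0.054 23.1 -153.0; in0 0.054 16.4 -150.0; w3 0.054 26.7 135.1; w2 0.054 26.5 132.8; w2m 0.054 31.6 133.8; w3m 0.054 31.7 134.6; 
tip 0.056 23.8 134.5; in 0.056 17.4 132.6; tip0 0.056 23.4 -155.2; in0 0.056 16.7 -153.1; w3 0.056 26.9 133.3; w2 0.056 27.1 133.5; w2m 0.056 32.2 134.3; w3m 0.056 31.8 133.1; 
tip 0.058 24.0 132.6; in 0.058 17.8 130.0; tip0 0.058 23.7 -157.2; in0 0.058 17.0 -156.1; w3 0.058 27.2 131.6; w2 0.058 27.8 134.1; w2m 0.058 32.7 134.8; w3m 0.058 32.0 131.6;
```

Call:
drive_tool:
  offset:
    - [0,0,0]
    - [0,0,0]
    - [0,0,0]
    - [0,0,0]
    - [0,0,0]
    - [0,0,0]
    - [0,0,-0.5]
    - [0,0,-0.8]
    - [0,0,-0.8]
    - [0,0,-0.4]
  turn:
    - [0,0,0.22]
    - [0,0,0]
    - [0,0,0]
    - [0,0,0]
    - [0,0,0]
    - [0,0,0]
    - [0,0,0]
    - [0,0,0]
    - [0,0,0]
    - [0,0,0]
  hand: [0.3,0.3,0.3,0.6,0.6,0.6,0.6,0.6,0.6,0.6]

```text
time_s: 6.7
position: [0.5572, 0.1575, 0.1651]
tool_rot: [[0.222, 0.975, 0.002], [0.975, -0.222, 0.0], [0.001, 0.002, -1.0]]
ft_force: [0.5, -0.7, -0.2]
grip_width: 0.0513
gripper_force: 0.0
```

Run:
```python
from h import *
import pickle
get_image("wrist")
c=camera_info("wrist");im=get_image("wrist");pickle.dump(c,open("w5.pkl","wb"));cv2.imwrite("pics/w5.png",im)
s=observe();print(s["time_s"],s["position"],s["tool_rot"],s["ft_force"])
u,v=map(int,px(c,[.537,.175,.056]));print("mark",u,v)
print("tab",px(c,[.474,.1254,.086]))
x0,y0=u-50,v-60;print(x0,y0)
cv2.imwrite("pics/w5z.png",np.hstack([zoom(im,x0,y0,100,4),zoom(im,*[max(0,int(q)-80) for q in px(c,[.474,.1254,.086])],160,2.5)]))
print([max(0,int(q)-80) for q in px(c,[.474,.1254,.086])])
```

```text
6.8 [0.5574794  0.1575096  0.16497618] [[ 2.22389461e-01  9.74951657e-01  3.49199837e-03]
 [ 9.74957408e-01 -2.22391557e-01  2.19004428e-04]
 [ 9.90109684e-04  3.35584540e-03 -9.99993879e-01]] [ 0.51426571 -0.32230946 -0.36646611]
mark 282 217
tab (np.float64(205.92074398682888), np.float64(318.4047066108757))
232 157
[125, 238]
```

View pics/w5z.png

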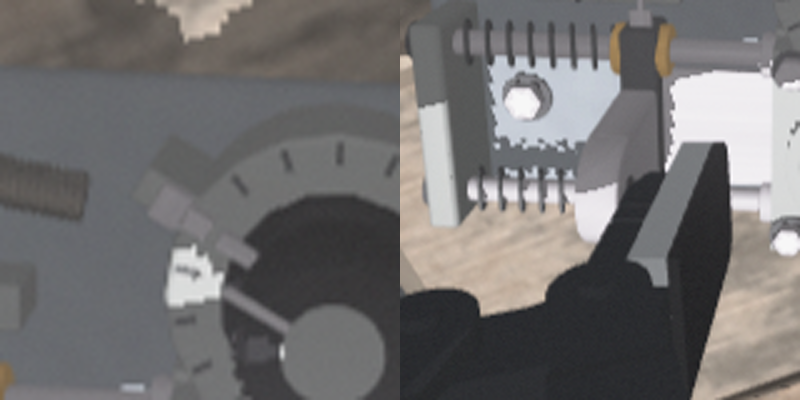

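The knob pointer is now in line with the wedge (zoom (220,238)–(255,258) against (150,195)–(205,232)), and the knob is released. The crosshead ring is at crop (642,48), which I'll triangulate to get the tab's position.

Run:
```python
from h import *
import pickle
c2=pickle.load(open("w2.pkl","rb"));c5=pickle.load(open("w5.pkl","rb"))
o1,d1=ray(c2,270/1.25,197/1.25);o2,d2=ray(c5,125+242/2.5,238+48/2.5)
l=np.linalg.lstsq(np.c_[d1,-d2],o2-o1,rcond=None)[0];p,q=o1+d1*l[0],o2+d2*l[1];print(p,q)
m=(p+q)/2
# stand yaw: base plate edge in w2 z~.012: (402,0)-(455,275) long edge
a=at(c2,402/1.25,0,.012);b=at(c2,455/1.25,265/1.25,.012);e=b-a;y=np.degrees(np.arctan2(e[1],e[0]));print("yaw",y)
y=np.radians(y);tab=m[:2]+.0256*np.array([np.sin(y),-np.cos(y)]);print("tab",tab)
s=observe();T=np.r_[tab,.060];R=s["tool_rot"];print(R.T@(T-s["position"])/.04)
```

```text
[0.47861476 0.14896185 0.03127388] [0.4786157  0.14894689 0.03127794]
yaw -16.373148622490838
tab [0.4713988  0.12439255]
[-1.28837689 -1.92279394  2.61669225]
```

Call:
drive_tool:
  offset:
    - [-0.42,-0.63,0]
    - [-0.42,-0.63,0]
    - [-0.43,-0.64,0]
    - [0,0,0]
    - [0,0,0.7]
    - [0,0,0.7]
    - [0,0,0.5]
    - [0,0,0.4]
    - [0,0,0.3]
    - [0,0,0]
  turn:
    - [0,0,0]
    - [0,0,0]
    - [0,0,0]
    - [0,0,0.35]
    - [0,0,0]
    - [0,0,0]
    - [0,0,0]
    - [0,0,0]
    - [0,0,0]
    - [0,0,0]
  hand: [0.42,0.42,0.42,0.42,0.42,0.42,0.42,0.42,0.42,0.42]

```text
time_s: 8.05
position: [0.4713, 0.1249, 0.0585]
tool_rot: [[0.258, 0.966, -0.002], [0.966, -0.258, -0.0], [-0.0, -0.002, -1.0]]
ft_force: [-0.4, 0.4, 0.7]
grip_width: 0.0354
gripper_force: 0.0
```

Run:
```python
from h import *
import pickle
c=camera_info("wrist");im=get_image("wrist");pickle.dump(c,open("w6.pkl","wb"));cv2.imwrite("pics/w6.png",im)
s=observe();print(s["time_s"],s["position"],s["tool_rot"][:2,1],s["ft_force"],s["grip_width"])
cv2.imwrite("pics/w6z.png",cv2.convertScaleAbs(cv2.resize(im,(800,600)),alpha=1.3,beta=10))
```

```text
8.1 [0.47162275 0.12493779 0.05914181] [ 0.96610311 -0.25815628] [ 0.2041358  -0.26339442 -0.6751582 ] 0.03601164231461674
```

View pics/w6z.png

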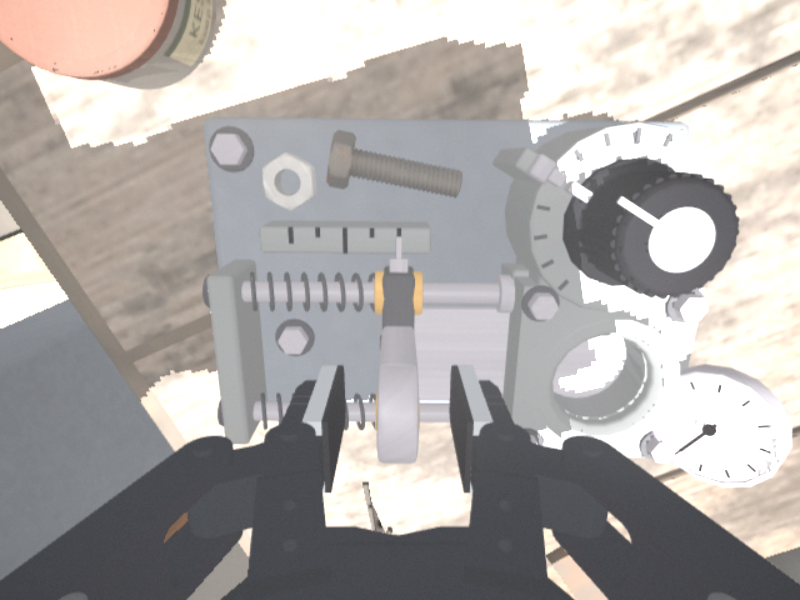

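The tab at (398,410) is centred between the pads and the crosshead pointer is at (399,238) on the shut line. The middle line is at (345,240), and the knob's pointer is in line with the wedge. I'll close and start pulling.

Call:
drive_tool:
  offset:
    - [0,0,0]
    - [0,0,0]
    - [0,0,0]
    - [0,0,0]
    - [0,0,0]
    - [0,-0.08,0]
    - [0,-0.08,0]
    - [0,-0.08,0]
    - [0,-0.08,0]
    - [0,0,0]
  turn:
    - [0,0,0]
    - [0,0,0]
    - [0,0,0]
    - [0,0,0]
    - [0,0,0]
    - [0,0,0]
    - [0,0,0]
    - [0,0,0]
    - [0,0,0]
    - [0,0,0]
  hand: [0,0,0,0,0,0,0,0,0,0]
  newtons: 60

```text
time_s: 9.35
position: [0.4606, 0.128, 0.06]
tool_rot: [[0.258, 0.966, 0.004], [0.966, -0.258, -0.0], [0.001, 0.004, -1.0]]
ft_force: [6.5, -0.4, 1.4]
grip_width: 0.0107
gripper_force: 58.9
```

```bash
cat > m.py <<'E'
# crosshead pointer vs scale, by template matching of the pointer tip/base against the w6 picture
from h import *
import pickle,sys
c6=pickle.load(open("w6.pkl","rb"));a=cv2.imread("pics/w6.png")
get_image("wrist");c=camera_info("wrist");b=get_image("wrist");cv2.imwrite("pics/%s.png"%sys.argv[1],b)
s=observe();print(s["time_s"],s["position"],s["tool_rot"][:2,1],s["ft_force"],s["grip_width"],s["gripper_force"])
def match(x,y,w,h):
    r=cv2.matchTemplate(b,a[y:y+h,x:x+w],cv2.TM_CCOEFF_NORMED);_,v,_,l=cv2.minMaxLoc(r);return np.array([l[0]-x,l[1]-y]),round(v,3)
print("scale",match(205,172,142,34),"nut/bolt",match(205,100,170,65),"crosshead",match(298,208,42,45))
print("pull mm: tick = 21.6 px per 10 mm at scale height; knob",match(410,110,70,60))
E
python3 m.py w7
```

```text
9.45 [0.46065262 0.12796164 0.05999407] [ 0.96602829 -0.25840102] [ 5.49249914 -0.97527068  2.5736246 ] 0.011266947753026045 58.893590569496155
scale (array([24,  0]), 0.852) nut/bolt (array([24,  1]), 0.975) crosshead (array([-1, -1]), 0.968)
pull mm: tick = 21.6 px per 10 mm at scale height; knob (array([26,  0]), 0.728)
```

Call:
drive_tool:
  offset:
    - [0,-0.06,0]
    - [0,-0.06,0]
    - [0,-0.05,0]
    - [0,-0.05,0]
    - [0,0,0]
    - [0,0,0]
    - [0,0,0]
    - [0,0,0]
    - [0,0,0]
    - [0,0,0]
  turn:
    - [0,0,0]
    - [0,0,0]
    - [0,0,0]
    - [0,0,0]
    - [0,0,0]
    - [0,0,0]
    - [0,0,0]
    - [0,0,0]
    - [0,0,0]
    - [0,0,0]
  hand: [0,0,0,0,0,0,0,0,0,0]

```text
time_s: 10.7
position: [0.4527, 0.1302, 0.06]
tool_rot: [[0.258, 0.966, 0.005], [0.966, -0.258, -0.0], [0.001, 0.005, -1.0]]
ft_force: [8.7, -1.7, 0.2]
grip_width: 0.011
gripper_force: 58.7
```

```bash
python3 m.py w8
python3 - <<'E'
import cv2,numpy as np
for n in("w6","w7","w8"):
    g=cv2.cvtColor(cv2.imread(f"pics/{n}.png"),6).astype(float)
    r=g[182:190,205:375].mean(0);base=np.median(r)
    print(n,[(205+i,int(x-base)) for i,x in enumerate(r) if x-base<-18])
    p=g[193:207,205:375].mean(0); i=p[90:130].argmax()+90
    print("pointer brightest",205+i,[int(x) for x in p[i-4:i+5]])
E
```

```text
10.8 [0.45269621 0.13016257 0.06000066] [ 0.96600699 -0.25846032] [ 7.65995458 -1.69295319  0.90196212] 0.011198233246078684 58.73402640223503
scale (array([41,  0]), 0.645) nut/bolt (array([41,  1]), 0.97) crosshead (array([-1, -1]), 0.958)
pull mm: tick = 21.6 px per 10 mm at scale height; knob (array([47,  0]), 0.716)
w6 [(230, -26), (231, -63), (232, -67), (233, -67), (234, -35), (252, -40), (253, -62), (254, -64), (255, -64), (274, -55), (275, -66), (276, -65), (277, -50), (296, -58), (297, -64), (298, -64), (299, -24), (317, -27), (318, -54), (319, -57), (320, -55)]
pointer brightest 320 [121, 146, 150, 151, 151, 132, 126, 126, 126]
w7 [(255, -59), (256, -66), (257, -67), (258, -42), (276, -34), (277, -59), (278, -62), (279, -62), (298, -55), (299, -65), (300, -65), (301, -37), (319, -25), (320, -53), (321, -64), (322, -62), (341, -57), (342, -64), (343, -65), (344, -30)]
pointer brightest 318 [126, 126, 143, 149, 150, 149, 142, 127, 126]
w8 [(205, -22), (206, -22), (207, -20), (208, -20), (272, -30), (273, -62), (274, -65), (275, -65), (294, -53), (295, -61), (296, -63), (297, -36), (315, -31), (316, -53), (317, -54), (318, -54), (337, -55), (338, -63), (339, -63), (340, -36), (358, -34), (359, -60), (360, -63), (361, -62)]
pointer brightest 318 [127, 105, 145, 150, 151, 150, 140, 128, 127]
```

Call:
drive_tool:
  offset:
    - [0,-0.015,0]
    - [0,0,0]
    - [0,0,0]
    - [0,0,0]
    - [0,0,0]
    - [0,0,0]
    - [0,0,0]
    - [0,0,0]
    - [0,0,0]
    - [0,0,0]
  turn:
    - [0,0,0]
    - [0,0,0]
    - [0,0,0]
    - [0,0,0]
    - [0,0,0]
    - [0,0,0]
    - [0,0,0]
    - [0,0,0]
    - [0,0,0]
    - [0,0,0]
  hand: [0,0,0,0,0,0,0,0,0,0]

```text
time_s: 12.05
position: [0.4523, 0.1303, 0.06]
tool_rot: [[0.258, 0.966, 0.006], [0.966, -0.259, -0.0], [0.001, 0.006, -1.0]]
ft_force: [9.3, -1.9, -0.6]
grip_width: 0.0113
gripper_force: 58.6
```

```bash
python3 m.py w9
python3 - <<'E'
import cv2,numpy as np
g=cv2.cvtColor(cv2.imread("pics/w9.png"),6).astype(float)
r=g[182:190,205:375].mean(0);d=np.clip(np.median(r)-r-10,0,None)[60:]
print([(265+i,int(x)) for i,x in enumerate(d) if x>5])
p=g[193:207,205:375].mean(0);i=p[90:130].argmax()+90;print(205+i,[int(x) for x in p[i-4:i+5]])
E
```

```text
12.15 [0.45227074 0.13027237 0.05998372] [ 0.96599217 -0.25851001] [ 8.99378673 -2.11165537 -0.01045561] 0.011164988878720099 58.6496539413929
scale (array([42,  0]), 0.617) nut/bolt (array([42,  1]), 0.969) crosshead (array([-1, -1]), 0.958)
pull mm: tick = 21.6 px per 10 mm at scale height; knob (array([48,  0]), 0.717)
[(273, 23), (274, 52), (275, 56), (276, 56), (295, 44), (296, 52), (297, 52), (298, 25), (316, 16), (317, 41), (318, 44), (319, 43), (338, 46), (339, 53), (340, 53), (341, 24), (359, 34), (360, 51), (361, 53), (362, 48)]
318 [127, 127, 148, 150, 151, 150, 140, 127, 127]
```

```bash
python3 -c "
from rig import env
print(env.close_job())"
```

```text
the job is handed in; nothing more can be done
None
```

I turned the air-bleed knob to its index wedge (to within about 1–2° by the camera) and released it. I then drew the slide to half throttle (pointer about 0.1 mm off the middle line) and handed the job in at 12 s, still gripping it steady against about 9 N of spring pull.

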